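# Raise the sampler window to its mark

## Task

Gently push the sliding window of the sample enclosure up with just the fingertips from beneath its black lip, without gripping the lip, until the lip is level with the pointer on the left post. Then let go and draw the hand away: the counterweighted window stays where it is left. Leave the bottle, jar and screwdriver on the bench where they are.

Things in the scene. Friction and masses are not known exactly. Their poses are not given: they have to be found in the camera images.
- hood: Fixed enclosure: white base 170 x 360 x 138 mm, two 30 mm square aluminium posts 580 mm high at local y = +/-160 mm, grey header across them above 540 mm; back open. The clear window slides straight up between the posts. Origin on the bench midway between the posts, in the window's front plane; x into the enclosure away from the robot, y left, z up. Base front at x = +10 mm, post fronts at -3 mm.
- sash (a joint): Height the window is raised (m): 0 fully down (lip underside 140 mm above the bench), 0.20 upper stop. Clear pane 285 mm wide, 200 mm high in an aluminium frame, counterweighted: about 3 to 5 N move it, and it stays where it is left. A thin dark weight outside the right post sinks as it rises.
- lip_edge (a point): Middle of the lip's front edge, at half the lip's thickness. The lip is a black level strip along the window's bottom: 250 mm long, 16 mm thick, standing out 24 mm towards the robot (its upper 8 mm only 18 mm). Its flat underside is 8 mm below this point, the window's face 24 mm behind it. The space beneath and before it is free. Axes as the enclosure's.
- mark (a point): Tip of a small steel pointer on a black collar (44 x 42 x 24 mm) clamped fast on the left post: local y = +131 mm, 12 mm before the window's face. Where the lip belongs: lip_edge at the height of this point. The collar stands 10 mm before the window's face, the pointer 17 mm.
- bottle: Closed amber glass bottle, 64 mm across, 150 mm high, standing on the bench right of the enclosure. Origin at the centre of its foot. Bystander.
- jar: Small glass jar, 52 mm across, 65 mm high, standing left of the enclosure. Origin at the centre of its foot. Bystander.
- screwdriver: Screwdriver with red handle, 170 mm long, lying on the bench in front of the enclosure's right half. Its x axis runs along it to the tip. Bystander.

How it is judged:
On the way:
1. the window is being pushed up by fingers against the lower part of its lip, at least 30 mm above where it started (distance of lip_edge from where it was at the start of the episode above 0.03 m and contact force between the fingers and sash_c0 above 0.3 N), for 0.1 s.
At the end, for the whole second after the job is handed in: The middle of the lip's front edge is within 8 mm of the pointer's height, the window is at rest, and bottle, jar and screwdriver are within 20 mm of where they stood (z of lip_edge in the frame of mark between -0.008 and 0.008 m and velocity of joint sash between -0.005 and 0.005 m/s and distance of each of bottle, jar, screwdriver from where it was at the start of the episode below 0.02 m); the robot touches nothing.
It fails at once if the lip is pinched: fingers press its upper and its lower part at once (contact force between the fingers and sash_c0 above 1 N and contact force between the fingers and sash_c1 above 1 N).
It fails at once if the fingers press the lip with more than 25 N (contact force between the fingers and sash_c0 above 25 N).
It fails at once if the window is thrown up or dropped faster than 0.4 m/s (velocity of joint sash above 0.4 m/s or velocity of joint sash below -0.4 m/s).
It fails at once if the bottle, jar or screwdriver is shifted or lifted by more than 30 mm (distance of any of bottle, jar, screwdriver from where it was at the start of the episode above 0.03 m).
It also fails if it takes over 43 s, if anything falls off the work surface, if the arm or the gripper's body presses on something with over 40 N, if the wrist force passes 120 N, or if a joint passes its speed limit or range.

## Robot

A 6-joint arm with a two-finger parallel gripper is mounted at the origin on the work surface. World frame = base frame: x ahead of the robot, y to its left, z up, the work surface at z = 0. Lengths are in m, angles in rad, forces in N, time in s.
With the tool pointing down it reaches from about 0.375 to 0.975 m from the base axis. Payload 3.8 kg.
Tool frame: the origin (TCP) lies on the centre line of the jaws, within the pads' length; the fingertips stand 14 mm ahead of it and the grasp point (between the pads) lies 5 mm behind it; z points along the fingers, y is the direction in which the jaws open and shut (so a half turn about z gives the same grasp; the last joint's range is limited). The gripper opens to 85 mm and grips with 20 to 120 N. Pads are 22 mm wide; open, the fingers measure 114 mm over their backs; the gripper's body (76 mm by 85 mm) begins 54 mm behind the grasp point. The pads swing forward as they close: fully open they stand 13 mm farther back than shut.
Start: joints at [-1.139, 0.264, 1.604, -0, 1.274, -0.037], TCP at [0.305, -0.602, 0.216] pointing down, gripper open.
Joint ranges: [-2.63, 2.63], [-0.94, 2.18], [0.31, 2.57], [-1.31, 4.45], [0, 2.66], [-2.55, 2.55]. Speed limits (rad/s): [2.57, 2.57, 3.14, 3.14, 3.14, 3.14].

## Interface

Orientations are given as a rotation vector (axis times angle).
In Python, from rig import readout, optics, close_job gives the robot as it stands.
- The arm moves only by the tool step_arm, never from a script. Its argument "series" is text: rows parted by semicolons, each of 4 numbers parted by spaces: the shift along the tool's x, y, z in mm, then the turn about the tool's z in units of 6 degrees (1.0 is 6 degrees). A call has 1 to 12 rows; each row is the pose to reach, as a shift and turn from the pose commanded when the call began, along the tool's axes at that moment; what a row does not reach only later rows make up. A row lasts 1/8 s, in which the tool goes at most 62.5 mm and 10.7 degrees, less where a joint would pass 70% of its speed; a pose out of reach is approached as far as the arm can. A call with a gripper value outside its range is refused whole. "grip" is the opening, from -1 (shut) to 1 (fully open), so that 0 is half open, set as the call begins (left out, the last holds). The fingers move at their own pace and stop on an object; "squeeze" is the grip in N (left out, the last holds). Time passes only in rows, so rows that repeat a pose let the fingers close. It gives the time, the measured TCP pose, the force and the opening at its end, in the units of the state.
- readout.get_state(): the state, without advancing time (a new reading comes with each control period).
- optics.get_image(name): name is "side" or "top" or "wrist"; returns a dict with "color" (480x640x3 uint8, blue, green, red), "depth" (480x640 float32, m along the optical axis (not along the pixel's ray), 0 where there is no reading), "K" (3x3 intrinsics, pixels), "R" (3x3) and "t" (3): a world point X has camera coordinates R X + t. Camera axes: x right, y down, z forward; pixel columns grow to the right and rows downward; lengths in m; the calibration is good to about 2 mm. A picture is of the moment at which its call begins.
- close_job(): hands the job in, once; it reports no verdict.
Trained networks look in the newest picture that a camera, given by its name, has taken for a name from the list of things; names that differ only in an ending like _2 or _b are one class to them, and where a whole thing is asked for, a point or a joint stands for the part that bears it (a point fixed in the world has none). Each returns a list of dicts, best first, with "confidence" (0 to 1); they miss things now and then, are a little off and sometimes report something else, mostly with a low value. They report only what shows in the picture. A call takes as long as a camera call.
- optics.look_for(camera, query): "rect" ([left, top, width, height] in pixels, round what is visible of it).
The state is a dict: "clock": time; "joint_pos": joint angles; "joint_velocities": joint speeds; "tau": joint torques, N m; "eef_pos": TCP position; "tcp_rot": TCP orientation; "wrist_force": force on the tool from outside, world axes, zero at the start; "torque": the same for the moment, N m; "width": opening from 0.0 (shut) to 1.0 (fully open).
Only numpy, scipy, OpenCV 4.12 (cv2) and the standard library are available. Lean on these libraries where they do the work, as an engineer would, in place of code of your own. Each camera call takes 0.05 s, during which the arm holds its last target. There are 200 camera calls.

## Working session

There is one attempt and no reset: what is moved stays moved. The work goes in short steps, Python scripts to look and compute and a tool call to move; the robot and the scene stay as the last step left them, time stands still between calls to the robot, and variables do not carry over. Pictures are saved under pics/ and viewed, about 8 in all and at most 12, crops included, and the job is handed in when it is done.

Besides the shell and the picture viewer there is one more tool, called after "Call:" as a command line: name --argument value ..., lists and objects as JSON in quotes. step_arm: Moves the arm, as the interface text tells. Its arguments: {"type":"object","properties":{"series":{"type":"string"},"grip":{"type":"number"},"squeeze":{"type":"number"}},"required":["series"]}

```bash
ls; mkdir -p pics
python3 - <<'E'
from rig import readout, optics
import cv2,numpy as np
s=readout.get_state();print({k:np.round(v,3).tolist() for k,v in s.items()})
for n in("side","top"):
    im=optics.get_image(n);cv2.imwrite(f"pics/{n}0.png",im["color"]);np.savez(f"{n}0.npz",**im)
    print(n,im["K"].tolist(),im["R"].round(3).tolist(),im["t"].round(3).tolist())
    for q in("hood","sash","lip_edge","mark","bottle","jar","screwdriver"):
        print(q,[(np.round(d["rect"]).tolist(),round(d["confidence"],2)) for d in optics.look_for(n,q)[:2]])
E
```

```text
pics
{'clock': 0.0, 'joint_pos': [-1.139, 0.265, 1.605, 0.0, 1.274, -0.037], 'joint_velocities': [-0.001, -0.0, -0.001, -0.001, -0.001, 0.001], 'tau': [-0.001, -51.511, -36.732, 0.0, 0.013, 0.0], 'eef_pos': [0.305, -0.601, 0.215], 'tcp_rot': [-3.054, -0.729, 0.001], 'wrist_force': [-0.458, 0.093, 0.33], 'torque': [0.041, -0.037, 0.017], 'width': 0.999}
side [[448.66654309688823, 0.0, 318.22437662200997], [0.0, 448.66654309688823, 241.27872332138043], [0.0, 0.0, 1.0]] [[0.991, 0.134, 0.008], [0.13, -0.942, -0.31], [-0.034, 0.309, -0.951]] [-0.578, 0.024, 1.325]
hood [([301.0, 166.0, 116.0, 242.0], 0.74)]
sash [([302.0, 239.0, 43.0, 138.0], 0.64), ([254.0, 368.0, 60.0, 32.0], 0.52)]
lip_edge [([304.0, 240.0, 40.0, 136.0], 0.68)]
mark [([305.0, 234.0, 10.0, 23.0], 0.63)]
bottle [([305.0, 409.0, 28.0, 31.0], 0.86), ([302.0, 166.0, 117.0, 246.0], 0.72)]
jar [([270.0, 245.0, 19.0, 25.0], 0.73)]
screwdriver [([253.0, 369.0, 60.0, 32.0], 0.78)]
top [[549.8847733758587, 0.0, 324.740158098277], [0.0, 549.8847733758587, 239.10340891278594], [0.0, 0.0, 1.0]] [[-0.029, -0.999, 0.016], [-0.985, 0.025, -0.173], [0.173, -0.021, -0.985]] [0.044, 0.612, 1.182]
hood [([292.0, 96.0, 304.0, 172.0], 0.56)]
sash [([342.0, 174.0, 157.0, 85.0], 0.65)]
lip_edge [([345.0, 174.0, 155.0, 87.0], 0.68)]
mark [([315.0, 232.0, 40.0, 24.0], 0.52)]
bottle [([484.0, 210.0, 43.0, 29.0], 0.91)]
jar [([313.0, 296.0, 23.0, 24.0], 0.58)]
screwdriver [([463.0, 239.0, 18.0, 73.0], 0.66), ([316.0, 236.0, 40.0, 18.0], 0.58)]
```

View pics/side0.png

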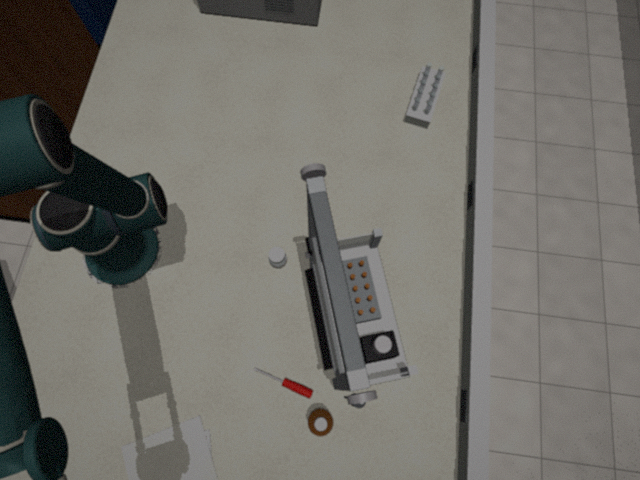

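View pics/top0.png

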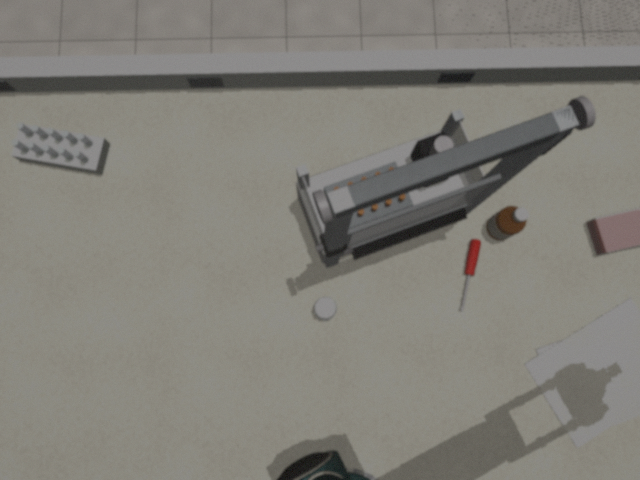

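The side and top cameras both look down. The lip is the black strip, from about (354,252) to (466,213) in top and from (309,268) to (330,368) in side. The collar is at about (335,243) in top, the jar at (325,308), the screwdriver at (470,275) and the bottle at (508,222). Next I'll turn these into positions.

```bash
cat > h.py <<'E'
import numpy as np,cv2
def cloud(im):
    K,R,t,d=im["K"],im["R"],im["t"],im["depth"]
    v,u=np.mgrid[:480,:640]
    c=np.stack([(u-K[0,2])/K[0,0]*d,(v-K[1,2])/K[1,1]*d,d],-1)
    X=(c-t)@R; X[d==0]=np.nan
    return X
E
python3 - <<'E'
import numpy as np,cv2
from h import cloud
for n,box in(("top",(340,205,475,262)),("side",(300,262,336,374))):
    im=np.load(n+"0.npz");X=cloud(im);g=im["color"].max(2)
    m=np.zeros((480,640),bool);x0,y0,x1,y1=box;m[y0:y1,x0:x1]=1
    m&=(g<40)
    P=X[m];P=P[~np.isnan(P[:,0])]
    print(n,len(P),"z hist",np.histogram(P[:,2],np.arange(0,.6,.02))[0])
    zm=P[:,2];k=abs(zm-np.median(zm))<.012;Q=P[k];c=Q.mean(0)
    w=np.linalg.svd(Q[:,:2]-c[:2],full_matrices=False)[2][0];s=(Q[:,:2]-c[:2])@w;o=(Q[:,:2]-c[:2])@[-w[1],w[0]]
    print("c",c,"dir",w,np.degrees(np.arctan2(w[1],w[0])),"s",np.percentile(s,[1,99]),"o",np.percentile(o,[1,99]),"z",np.percentile(zm[k],[5,50,95]))
im=np.load("top0.npz");X=cloud(im)
for p in[(325,308),(508,222),(470,260),(463,300),(333,243),(345,243),(350,242),(340,200),(560,120),(380,190)]:print(p,X[p[1],p[0]].round(3),im["color"][p[1],p[0]])
c=np.hstack([cv2.resize(np.load("top0.npz")["color"][160:280,280:400],(400,400),interpolation=2),cv2.resize(np.load("side0.npz")["color"][220:300,280:360],(400,400),interpolation=2)])
cv2.imwrite("pics/crop1.png",np.clip(c*1.8,0,255).astype(np.uint8))
from rig import optics
cv2.imwrite("pics/w0.png",optics.get_image("wrist")["color"])
E
```

```text
top 973 z hist [  0   0   0   0   0   1   0   0 956   0   0   0  15   1   0   0   0   0
   0   0   0   0   0   0   0   0   0   0   0]
c [ 0.60251197 -0.14535101  0.17118377] dir [-0.32493888  0.94573502] 108.96187207079619 s [-0.11724282  0.12053479] o [-0.00856971  0.00808775] z [0.16399706 0.17175282 0.17545809]
side 786 z hist [  0   0   0   0   0   0   0   1 785   0   0   0   0   0   0   0   0   0
   0   0   0   0   0   0   0   0   0   0   0]
c [ 0.60152402 -0.14702872  0.17103729] dir [ 0.3254136  -0.94557178] -71.00936524663362 s [-0.12536499  0.11750677] o [-0.0092633   0.00941391] z [0.16348891 0.17217987 0.17585327]
(325, 308) [0.459 0.031 0.07 ] [141 140 141]
(508, 222) [ 0.63  -0.368  0.112] [37 56 79]
(470, 260) [ 0.561 -0.306  0.023] [ 43  47 131]
(463, 300) [ 0.471 -0.285  0.016] [113 113 117]
(333, 243) [0.555 0.019 0.344] [55 59 55]
(345, 243) [ 0.567 -0.006  0.268] [53 52 50]
(350, 242) [ 0.573 -0.017  0.242] [79 79 82]
(340, 200) [0.572 0.017 0.58 ] [136 136 137]
(560, 120) [ 0.674 -0.28   0.579] [136 136 134]
(380, 190) [ 0.583 -0.035  0.582] [102 103 102]
```

View pics/crop1.png

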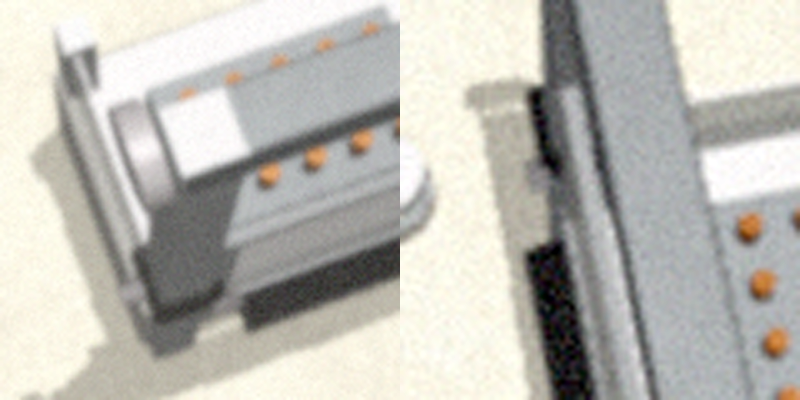

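View pics/w0.png

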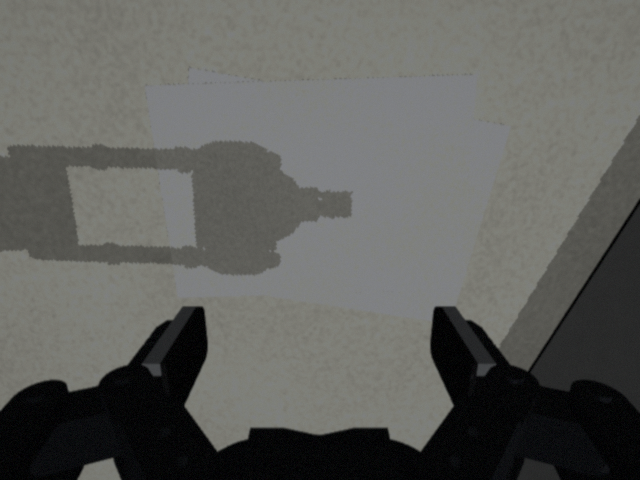

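The lip's top is at z≈0.172, so lip_edge is at about 0.164, and the hood is yawed about 19°. The wrist view shows the open fingers pointing straight down, with no ledge on their backs. Moves allow only shifts and a turn about the tool's z. I'll move up first, clear of everything, and see how the arm behaves near the edge of its reach, since getting beneath the lip needs some tilt. I'll shut the gripper on the way and measure the pointer.

Call:
step_arm --series "0 0 -60 0; 0 0 -120 0; 0 0 -180 0; 0 0 -240 0; 0 0 -300 0; 0 0 -360 0; 0 0 -420 0; 0 0 -480 0; 0 0 -540 0; 0 0 -600 0; 0 0 -660 0; 0 0 -720 0" --grip -1

```text
clock: 2.35
eef_pos: [0.2741, -0.541, 0.7743]
tcp_rot: [3.021, 0.721, 0.013]
wrist_force: [-0.1, 0.7, -0.6]
width: 0.0
```

Run:
```python
import numpy as np
from h import cloud
from scipy.spatial.transform import Rotation as R
from rig import readout
s=readout.get_state();print(s["clock"],s["eef_pos"],s["joint_pos"]);print(R.from_rotvec(s["tcp_rot"]).as_matrix().round(3))
ex=np.array([.9457,.325,0]);ey=np.array([-.325,.9457,0]);o=np.array([.612,-.142,0])
for n,(x0,x1,y0,y1) in(("top",(335,360,236,258)),("side",(300,318,240,262))):
    im=np.load(n+"0.npz");X=cloud(im)[y0:y1,x0:x1].reshape(-1,3)
    L=np.c_[(X-o)@ex,(X-o)@ey,X[:,2]]*1000
    k=(L[:,1]<146)&(L[:,1]>124)&(L[:,0]<5)&(L[:,2]>185)
    print(n);print(L[k][np.argsort(L[k][:,1])].round(0).tolist())
```

```text
2.35 [ 0.27406146 -0.5410416   0.77433513] [-1.14380182e+00  4.25684549e-01  3.10881924e-01  1.93354425e-03
  2.36872922e+00 -4.03835016e-02]
[[ 0.892  0.452  0.016]
 [ 0.452 -0.892 -0.032]
 [-0.     0.036 -0.999]]
top
[[4.0, 124.0, 283.0], [5.0, 124.0, 260.0], [4.0, 124.0, 230.0], [4.0, 125.0, 294.0], [4.0, 125.0, 242.0], [4.0, 125.0, 210.0], [4.0, 125.0, 274.0], [4.0, 126.0, 220.0], [4.0, 126.0, 256.0], [4.0, 126.0, 198.0], [4.0, 126.0, 288.0], [4.0, 127.0, 235.0], [4.0, 127.0, 268.0], [4.0, 127.0, 300.0], [4.0, 127.0, 215.0], [4.0, 128.0, 187.0], [4.0, 128.0, 248.0], [4.0, 128.0, 280.0], [4.0, 128.0, 224.0], [4.0, 128.0, 259.0], [4.0, 129.0, 292.0], [4.0, 129.0, 204.0], [4.0, 129.0, 238.0], [4.0, 129.0, 272.0], [4.0, 129.0, 215.0], [4.0, 130.0, 305.0], [5.0, 130.0, 190.0], [4.0, 130.0, 282.0], [4.0, 130.0, 253.0], [4.0, 130.0, 263.0], [4.0, 131.0, 231.0], [4.0, 131.0, 294.0], [4.0, 131.0, 208.0], [4.0, 131.0, 242.0], [4.0, 131.0, 275.0], [4.0, 132.0, 254.0], [4.0, 132.0, 221.0], [4.0, 132.0, 309.0], [4.0, 132.0, 287.0], [5.0, 132.0, 196.0], [4.0, 132.0, 233.0], [4.0, 133.0, 267.0]
[... 3461 characters left out ...]
53.0], [-4.0, 141.0, 256.0], [-14.0, 141.0, 253.0], [-6.0, 141.0, 257.0], [-4.0, 141.0, 238.0], [2.0, 141.0, 349.0], [2.0, 141.0, 342.0], [1.0, 142.0, 258.0], [1.0, 142.0, 281.0], [1.0, 142.0, 312.0], [2.0, 142.0, 332.0], [1.0, 142.0, 303.0], [1.0, 142.0, 295.0], [2.0, 142.0, 324.0], [2.0, 142.0, 317.0], [-3.0, 143.0, 257.0], [-1.0, 143.0, 255.0], [-11.0, 143.0, 252.0], [-8.0, 143.0, 251.0], [-6.0, 143.0, 257.0], [2.0, 144.0, 267.0], [2.0, 144.0, 282.0], [-8.0, 144.0, 256.0], [-16.0, 144.0, 244.0], [2.0, 144.0, 258.0], [-1.0, 144.0, 258.0], [-13.0, 144.0, 249.0], [-15.0, 145.0, 251.0], [-3.0, 145.0, 259.0], [2.0, 146.0, 210.0], [2.0, 146.0, 201.0], [-0.0, 146.0, 293.0], [-5.0, 146.0, 256.0]]
```

The arm stopped at the elbow limit with a slight outward tilt of 2°, so the pose "approached as far as the arm can" also gives way in orientation. The pointer is at z≈0.246 (collar top 0.258 less 12 mm), which makes the lift about 82 mm. Next I'll reach outward over free space to see if the tilt grows.

Call:
step_arm --series "0 60 0 0; 0 120 0 0; 0 180 0 0; 0 240 0 0; 0 300 0 0; 0 360 0 0; 0 420 0 0; 0 480 0 0; 0 540 0 0; 0 600 0 0"

```text
clock: 3.6
eef_pos: [0.3713, -0.7332, 0.6]
tcp_rot: [2.984, 0.712, 0.027]
wrist_force: [0.5, -0.0, -0.3]
width: -0.002
```

```bash
cat > st.py <<'E'
import numpy as np
from scipy.spatial.transform import Rotation as R
from rig import readout
s=readout.get_state();print(round(s["clock"],2),np.round(s["eef_pos"],4),np.round(s["joint_pos"],3),"F",np.round(s["wrist_force"],1));print(R.from_rotvec(s["tcp_rot"]).as_matrix().round(3))
E
python3 st.py
```

```text
3.6 [ 0.3713 -0.7332  0.6   ] [-1.133  0.676  0.312  0.003  2.078 -0.03 ] F [ 0.5 -0.  -0.3]
[[ 0.892  0.45   0.034]
 [ 0.452 -0.89  -0.067]
 [-0.     0.076 -0.997]]
```

Tilt grew from 2° to 4.4°, and each call builds on the last. I'll test how much a single-row call adds.

Call:
step_arm --series "0 45 -42 0"

```text
clock: 3.72
eef_pos: [0.3741, -0.7389, 0.6062]
tcp_rot: [2.954, 0.705, 0.038]
wrist_force: [-0.1, -0.2, 0.3]
width: 0.001
```

```bash
python3 st.py
```

```text
3.73 [ 0.3741 -0.7389  0.6062] [-1.134  0.668  0.316  0.004  2.051 -0.03 ] F [-0.1 -0.2  0.3]
[[ 0.892  0.449  0.049]
 [ 0.452 -0.887 -0.096]
 [ 0.     0.107 -0.994]]
```

Call:
step_arm --series "0 450 -420 0; 0 450 -420 0"

```text
clock: 3.98
eef_pos: [0.3736, -0.7377, 0.6332]
tcp_rot: [2.899, 0.692, 0.057]
wrist_force: [0.0, -0.6, 0.3]
width: -0.001
```

```bash
python3 st.py
```

```text
3.98 [ 0.3736 -0.7377  0.6332] [-1.134  0.639  0.311  0.006  2.026 -0.029] F [ 0.  -0.6  0.3]
[[ 0.892  0.446  0.074]
 [ 0.452 -0.88  -0.147]
 [-0.     0.164 -0.986]]
```

That gives about 1.7° per row when I push along the reach normal. I'll go on.

Call:
step_arm --series "0 810 -580 0; 0 810 -580 0; 0 810 -580 0; 0 810 -580 0; 0 810 -580 0; 0 810 -580 0; 0 810 -580 0; 0 810 -580 0"

```text
clock: 4.97
eef_pos: [0.3796, -0.7495, 0.6387]
tcp_rot: [2.857, 0.682, 0.072]
wrist_force: [0.6, -0.4, -0.7]
width: -0.002
```

```bash
python3 st.py
```

```text
4.97 [ 0.3796 -0.7495  0.6387] [-1.135  0.635  0.312  0.007  1.985 -0.029] F [ 0.6 -0.4 -0.7]
[[ 0.892  0.442  0.094]
 [ 0.452 -0.873 -0.185]
 [ 0.     0.208 -0.978]]
```

Each call saturates at about 2.5°, so short calls work better. The tilt must also point along the hood's x (azimuth 19°), not −63°. I'll fit the arm's planar geometry to the logged poses to see which tilts are usable at the lip.

Run:
```python
import numpy as np
from scipy.optimize import least_squares
D=[((.264,1.604,1.274),(.305,-.602),.216),((.42568,.31088,2.36873),(.27406,-.54104),.77434),((.676,.312,2.078),(.3713,-.7332),.6),((.668,.316,2.051),(.3741,-.7389),.6062),((.639,.311,2.026),(.3736,-.7377),.6332),((.635,.312,1.985),(.3796,-.7495),.6387)]
def f(p):
    d,a,b,L,e,off=p;r=[]
    for q,xy,z in D:
        A=q[0];B=A+q[1];C=B+q[2]
        r+= [e+a*np.sin(A)+b*np.sin(B+off)+L*np.sin(C)-np.hypot(*xy),d+a*np.cos(A)+b*np.cos(B+off)+L*np.cos(C)-z]
    return np.r_[r,1e-3*(p-[.35,.4,.4,.25,0,0])]
s=least_squares(f,[.35,.4,.4,.25,0,0]);d,a,b,L,e,off=s.x;print(s.x.round(3),np.abs(s.fun).max())
# feasibility at r,z for tilts
for r,z in((.58,.145),(.60,.145),(.60,.24),(.58,.24)):
  for t in(20,30,40,50,60,70,80):
    C=np.pi-np.radians(t);wr=r-L*np.sin(C)-e;wz=z-L*np.cos(C)-d
    D2=np.hypot(wr,wz);c=(D2**2-a*a-b*b)/(2*a*b)
    if abs(c)>1:print(r,z,t,"no");continue
    g=np.arccos(c);A=np.arctan2(wr,wz)-np.arctan2(b*np.sin(g),a+b*np.cos(g))
    q3=g-off;print(r,z,t,"q2 %.2f q3 %.2f q5 %.2f wristz %.2f"%(A,q3,C-A-q3,wz+d))
```

```text
[0.253 0.511 0.566 0.363 0.    0.003] 0.0006010523955171099
0.58 0.145 20 q2 -0.08 q3 2.15 q5 0.71 wristz 0.49
0.58 0.145 30 q2 -0.16 q3 2.29 q5 0.50 wristz 0.46
0.58 0.145 40 q2 -0.23 q3 2.41 q5 0.26 wristz 0.42
0.58 0.145 50 q2 -0.25 q3 2.53 q5 -0.01 wristz 0.38
0.58 0.145 60 q2 -0.21 q3 2.63 q5 -0.32 wristz 0.33
0.58 0.145 70 q2 -0.08 q3 2.70 q5 -0.71 wristz 0.27
0.58 0.145 80 q2 0.16 q3 2.73 q5 -1.15 wristz 0.21
0.6 0.145 20 q2 -0.04 q3 2.12 q5 0.71 wristz 0.49
0.6 0.145 30 q2 -0.12 q3 2.25 q5 0.49 wristz 0.46
0.6 0.145 40 q2 -0.18 q3 2.38 q5 0.25 wristz 0.42
0.6 0.145 50 q2 -0.20 q3 2.49 q5 -0.02 wristz 0.38
0.6 0.145 60 q2 -0.16 q3 2.59 q5 -0.34 wristz 0.33
0.6 0.145 70 q2 -0.03 q3 2.66 q5 -0.71 wristz 0.27
0.6 0.145 80 q2 0.19 q3 2.69 q5 -1.13 wristz 0.21
0.6 0.24 20 q2 -0.12 q3 2.01 q5 0.90 wristz 0.58
0.6 0.24 30 q2 -0.22 q3 2.15 q5 0.69 wristz 0.55
0.6 0.24 40 q2 -0.31 q3 2.28 q5 0.47 wristz 0.52
0.6 0.24 50 q2 -0.37 q3 2.40 q5 0.23 wristz 0.47
0.6 0.24 60 q2 -0.38 q3 2.52 q5 -0.04 wristz 0.42
0.6 0.24 70 q2 -0.34 q3 2.62 q5 -0.36 wristz 0.36
0.6 0.24 80 q2 -0.20 q3 2.69 q5 -0.74 wristz 0.30
0.58 0.24 20 q2 -0.16 q3 2.05 q5 0.91 wristz 0.58
0.58 0.24 30 q2 -0.27 q3 2.18 q5 0.70 wristz 0.55
0.58 0.24 40 q2 -0.36 q3 2.31 q5 0.49 wristz 0.52
0.58 0.24 50 q2 -0.42 q3 2.44 q5 0.25 wristz 0.47
0.58 0.24 60 q2 -0.44 q3 2.56 q5 -0.02 wristz 0.42
0.58 0.24 70 q2 -0.40 q3 2.66 q5 -0.34 wristz 0.36
0.58 0.24 80 q2 -0.25 q3 2.72 q5 -0.72 wristz 0.30
```

Tilts up to about 45° are feasible at the lip. At about 30° the closed fingertips' upper corner goes about 10 mm under the lip, and the sloping finger side lifts the lip's lower edge with an upward normal, without needing friction. The tilt now is 12° at azimuth −63°. I need 30° at 19°, so I have to add about 31° at azimuth 42°. I'll swing over there, high above the hood.

Call:
step_arm --series "401 -493 -207 0; 401 -493 -207 0; 401 -493 -207 0; 401 -493 -207 0; 401 -493 -207 0; 401 -493 -207 0; 401 -493 -207 0; 401 -493 -207 0; 401 -493 -207 0; 401 -493 -207 0; 401 -493 -207 0; 401 -493 -207 0"

```text
clock: 6.48
eef_pos: [0.5003, -0.0969, 0.7396]
tcp_rot: [2.855, 0.69, 0.075]
wrist_force: [0.2, -1.5, -0.3]
width: -0.003
```

```bash
python3 st.py
```

```text
6.47 [ 0.5003 -0.0969  0.7396] [-0.118  0.011  0.934 -0.197  2.069  0.874] F [ 0.2 -1.5 -0.3]
[[ 0.89   0.446  0.096]
 [ 0.457 -0.87  -0.185]
 [ 0.002  0.208 -0.978]]
```

The tool's x already lies near the hood's x, so no turn is needed. On to azimuth 42°.

Call:
step_arm --series "405 -540 -33 0; 405 -540 -33 0; 405 -540 -33 0; 405 -540 -33 0; 405 -540 -33 0; 405 -540 -33 0; 405 -540 -33 0; 405 -540 -33 0; 405 -540 -33 0; 405 -540 -33 0; 405 -540 -33 0"

```text
clock: 7.85
eef_pos: [0.5856, 0.5116, 0.6128]
tcp_rot: [2.865, 0.69, 0.114]
wrist_force: [0.3, 0.5, -0.4]
width: 0.004
```

```bash
python3 st.py
```

```text
7.85 [0.5856 0.5116 0.6128] [ 0.781  0.668  0.314 -0.251  2.18   1.737] F [ 0.3  0.5 -0.4]
[[ 0.889  0.443  0.119]
 [ 0.458 -0.873 -0.168]
 [ 0.03   0.204 -0.979]]
```

Call:
step_arm --series "90 -5 -86 0"

```text
clock: 7.98
eef_pos: [0.5931, 0.5144, 0.6189]
tcp_rot: [2.873, 0.701, 0.163]
wrist_force: [0.9, -0.3, -0.3]
width: -0.003
```

Call:
step_arm --series "90 -5 -86 0"

```text
clock: 8.1
eef_pos: [0.5997, 0.5131, 0.6337]
tcp_rot: [2.886, 0.703, 0.227]
wrist_force: [-1.1, -0.1, 0.7]
width: 0.004
```

Call:
step_arm --series "90 -5 -83 0"

```text
clock: 8.22
eef_pos: [0.6057, 0.5148, 0.6443]
tcp_rot: [2.895, 0.711, 0.283]
wrist_force: [-0.4, 0.5, 0.0]
width: 0.002
```

Call:
step_arm --series "92 -5 -80 0"

```text
clock: 8.35
eef_pos: [0.612, 0.5178, 0.6532]
tcp_rot: [2.901, 0.719, 0.337]
wrist_force: [0.2, 0.5, -0.3]
width: -0.0
```

Call:
step_arm --series "95 -5 -77 0"

```text
clock: 8.48
eef_pos: [0.6187, 0.5213, 0.6618]
tcp_rot: [2.906, 0.728, 0.392]
wrist_force: [0.5, 0.2, 0.2]
width: 0.002
```

Call:
step_arm --series "97 -5 -74 0"

```text
clock: 8.6
eef_pos: [0.6256, 0.5248, 0.6707]
tcp_rot: [2.91, 0.737, 0.447]
wrist_force: [0.5, -0.3, -0.4]
width: 0.0
```

```bash
python3 st.py
```

```text
8.6 [0.6256 0.5248 0.6707] [ 0.773  0.607  0.311 -0.264  2.005  1.71 ] F [ 0.5 -0.3 -0.4]
[[ 0.839  0.448  0.307]
 [ 0.48  -0.877 -0.031]
 [ 0.256  0.173 -0.951]]
```

Tilt is 18° at azimuth −6°, gaining about 2° per call. Eight more calls.

Call:
step_arm --series "105 -10 -64 0"

```text
clock: 8.72
eef_pos: [0.6345, 0.5311, 0.6775]
tcp_rot: [2.914, 0.744, 0.505]
wrist_force: [0.4, 0.1, 0.3]
width: -0.002
```

Call:
step_arm --series "106 -10 -62 0"

```text
clock: 8.85
eef_pos: [0.6431, 0.5377, 0.684]
tcp_rot: [2.915, 0.752, 0.562]
wrist_force: [0.6, 0.3, -0.3]
width: -0.001
```

Call:
step_arm --series "107 -10 -60 0"

```text
clock: 8.98
eef_pos: [0.6509, 0.5436, 0.6927]
tcp_rot: [2.917, 0.759, 0.622]
wrist_force: [-0.6, 0.5, 0.5]
width: -0.001
```

Call:
step_arm --series "108 -10 -57 0"

```text
clock: 9.1
eef_pos: [0.6582, 0.5493, 0.7028]
tcp_rot: [2.917, 0.766, 0.684]
wrist_force: [-0.3, -0.4, 0.1]
width: 0.001
```

Call:
step_arm --series "109 -10 -54 0"

```text
clock: 9.22
eef_pos: [0.6651, 0.5549, 0.7138]
tcp_rot: [2.916, 0.772, 0.746]
wrist_force: [-0.7, -0.6, 0.8]
width: -0.002
```

Call:
step_arm --series "110 -10 -51 0"

```text
clock: 9.35
eef_pos: [0.6717, 0.5605, 0.7253]
tcp_rot: [2.913, 0.779, 0.81]
wrist_force: [-0.4, -0.3, -0.6]
width: -0.004
```

Call:
step_arm --series "111 -10 -48 0"

```text
clock: 9.48
eef_pos: [0.678, 0.566, 0.7373]
tcp_rot: [2.909, 0.785, 0.873]
wrist_force: [-0.5, -0.3, 0.4]
width: 0.004
```

Call:
step_arm --series "112 -10 -45 0"

```text
clock: 9.6
eef_pos: [0.6838, 0.5715, 0.75]
tcp_rot: [-2.884, -0.785, -0.932]
wrist_force: [0.5, -0.0, 1.1]
width: 0.002
```

```bash
python3 st.py
```

```text
9.6 [0.6838 0.5715 0.75  ] [ 0.778  0.561  0.312 -0.276  1.717  1.699] F [ 0.5 -0.   1.1]
[[ 0.697  0.465  0.546]
 [ 0.459 -0.874  0.159]
 [ 0.551  0.14  -0.823]]
```

The tool axis is now (0.546, 0.159, −0.823), a 34.6° tilt at azimuth 16°. Next I turn 14° about the tool's z to level the jaws and go around to in front of the hood.

Call:
step_arm --series "-505 60 74 2.4; -505 60 74 2.4; -505 60 74 2.4; -505 60 74 2.4; -505 60 74 2.4; -505 60 74 2.4; -505 60 74 2.4; -505 60 74 2.4; -505 60 74 2.4; -505 60 74 2.4"

```text
clock: 10.85
eef_pos: [0.3959, 0.2957, 0.4138]
tcp_rot: [-2.9, -0.41, -0.891]
wrist_force: [0.3, 0.3, 0.1]
width: -0.002
```

```bash
cat >> st.py <<'E'
import sys
if len(sys.argv)>3:
    M=R.from_rotvec(s["tcp_rot"]).as_matrix();d=np.array(list(map(float,sys.argv[1:4])))-s["eef_pos"];print("tool mm",(M.T@d*1000).round(1),"tip corner",(s["eef_pos"]+M@[.011,0,.014]).round(4))
E
python3 st.py .464 -.192 .16
```

```text
10.85 [0.3959 0.2957 0.4138] [ 0.796 -0.52   2.057 -0.318  1.093  2.158] F [0.3 0.3 0.1]
[[ 0.795  0.277  0.54 ]
 [ 0.23  -0.961  0.154]
 [ 0.561  0.002 -0.828]]
tool mm [-200.5  487.   171.7] tip corner [0.4122 0.3003 0.4084]
```

Call:
step_arm --series "-200 487 172 0; -200 487 172 0; -200 487 172 0; -200 487 172 0; -200 487 172 0; -200 487 172 0; -200 487 172 0; -200 487 172 0; -200 487 172 0; -200 487 172 0; -200 487 172 0"

```text
clock: 12.22
eef_pos: [0.4695, -0.1896, 0.165]
tcp_rot: [-2.896, -0.407, -0.899]
wrist_force: [-0.5, 1.0, 0.6]
width: -0.005
```

```bash
python3 st.py .557 -.160 .128
python3 - <<'E'
from rig import optics
import cv2,numpy as np
a=optics.get_image("wrist");cv2.imwrite("pics/w1.png",np.clip(a["color"]*1.5,0,255).astype(np.uint8));np.savez("w1.npz",**a)
for q in("lip_edge","mark"):print(q,[(np.round(d["rect"]).tolist(),round(d["confidence"],2)) for d in optics.look_for("wrist",q)[:2]])
E
```

```text
12.22 [ 0.4695 -0.1896  0.165 ] [-0.803 -0.243  2.339  0.711  0.872  0.067] F [-0.5  1.   0.6]
[[ 0.792  0.276  0.544]
 [ 0.227 -0.961  0.156]
 [ 0.566  0.    -0.824]]
tool mm [55.1 -4.3 82.7] tip corner [ 0.4859 -0.1849  0.1597]
lip_edge [([24.0, 2.0, 544.0, 76.0], 0.87)]
mark []
```

View pics/w1.png

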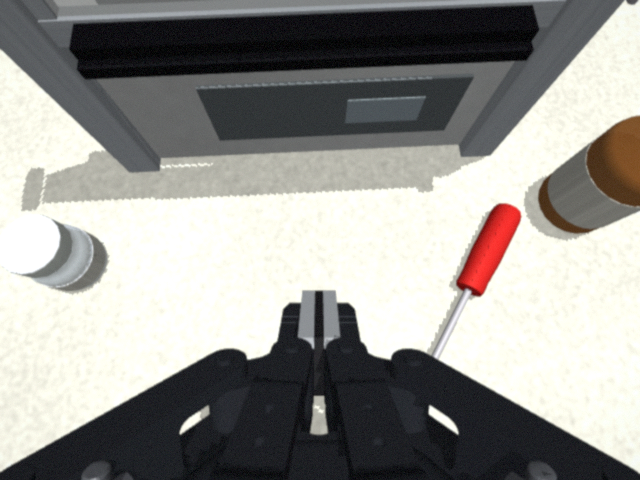

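The wrist view shows the shut fingertips at (319,300), the black lip along the top with its front edge from (80,75) to (530,58), and the way between them clear. The screwdriver (490,245), bottle and jar are all outside the path. I'll take the lip's position from this view.

Run:
```python
import numpy as np
from h import cloud
im=np.load("w1.npz");X=cloud(im)
ex=np.array([.9457,.325,0]);ey=np.array([-.325,.9457,0]);o=np.array([.612,-.142,0])
L=np.dstack([(X-o)@ex,(X-o)@ey,X[...,2]])*1000
for u in(150,300,450):
    for v in range(20,84,4):
        print(u,v,L[v,u].round(0),im["color"][v,u].max()) if u==300 or v%12==8 else 0
```

```text
150 20 [  1.  84. 173.] 45
150 32 [ -6.  84. 171.] 12
150 44 [-15.  83. 173.] 12
150 56 [-15.  86. 165.] 8
150 68 [-22.  87. 163.] 12
150 80 [ 13. 110. 112.] 69
300 20 [ -3.   4. 173.] 7
300 24 [ -5.   4. 172.] 18
300 28 [ -8.   4. 172.] 14
300 32 [-11.   4. 172.] 13
300 36 [-13.   4. 172.] 16
300 40 [-16.   4. 172.] 6
300 44 [-15.   4. 169.] 4
300 48 [-16.   4. 167.] 7
300 52 [-16.   4. 164.] 13
300 56 [-19.   5. 164.] 15
300 60 [-21.   5. 164.] 10
300 64 [-21.   5. 161.] 12
300 68 [-20.   5. 157.] 4
300 72 [ 13.   6. 113.] 72
300 76 [ 13.   6. 109.] 73
300 80 [ 13.   6. 105.] 69
450 20 [ -7. -77. 172.] 15
450 32 [-15. -76. 172.] 14
450 44 [-16. -78. 165.] 9
450 56 [-21. -79. 162.] 3
450 68 [  13. -100.  111.] 74
450 80 [  10. -103.  101.] 35
```

The wrist view agrees: lip front at (0.592, −0.149), top 172, underside 156 mm. I go low in front of it first and let it settle.

Call:
step_arm --series "15 -1 34 0; 29 -3 68 0; 29 -3 68 0; 29 -3 68 0"

```text
clock: 12.88
eef_pos: [0.528, -0.1672, 0.1259]
tcp_rot: [-2.894, -0.412, -0.9]
wrist_force: [0.8, 0.9, -0.4]
width: 0.004
```

```bash
python3 st.py .5857 -.150 .125
```

```text
12.88 [ 0.528  -0.1672  0.1259] [-0.658 -0.112  2.316  0.777  0.712  0.085] F [ 0.8  0.9 -0.4]
[[ 0.791  0.279  0.545]
 [ 0.23  -0.96   0.157]
 [ 0.567  0.001 -0.824]]
tool mm [49.1 -0.4 34.8] tip corner [ 0.5443 -0.1624  0.1206]
```

Call:
step_arm --series "16 0 11 0; 33 0 23 0; 49 0 35 0; 49 0 35 0; 49 0 35 0"

```text
clock: 13.5
eef_pos: [0.5852, -0.1512, 0.1233]
tcp_rot: [-2.895, -0.409, -0.898]
wrist_force: [0.9, 0.4, 0.9]
width: 0.003
```

```bash
python3 st.py .5857 -.150 .145
```

```text
13.5 [ 0.5852 -0.1512  0.1233] [-0.549 -0.023  2.239  0.772  0.643  0.176] F [0.9 0.4 0.9]
[[ 0.792  0.277  0.544]
 [ 0.228 -0.961  0.157]
 [ 0.566 -0.001 -0.825]]
tool mm [ 13.   -1.  -17.4] tip corner [ 0.6015 -0.1465  0.118 ]
```

Call:
step_arm --series "4.5 0 -6.6 0; 8.5 0 -12.4 0; 10.2 0 -14.9 0; 11.3 0 -16.5 0; 12.5 0 -18.2 0; 13.6 0 -19.8 0; 14.7 0 -21.5 0; 15.8 0 -23.1 0"

```text
clock: 14.5
eef_pos: [0.5854, -0.1513, 0.1513]
tcp_rot: [-2.895, -0.408, -0.898]
wrist_force: [-0.5, 0.4, 0.2]
width: -0.002
```

```bash
python3 st.py .5857 -.150 .16
```

```text
14.5 [ 0.5854 -0.1513  0.1513] [-0.549 -0.063  2.216  0.718  0.688  0.245] F [-0.5  0.4  0.2]
[[ 0.792  0.277  0.544]
 [ 0.227 -0.961  0.157]
 [ 0.566 -0.001 -0.824]]
tool mm [ 5.4 -1.2 -6.8] tip corner [ 0.6018 -0.1466  0.146 ]
```

No contact yet. I continue gently.

Call:
step_arm --series "1.1 0 -1.7 0; 2.3 0 -3.3 0; 3.4 0 -4.9 0; 4.5 0 -6.6 0; 5.7 0 -8.2 0; 6.8 0 -9.9 0"

```text
clock: 15.25
eef_pos: [0.5855, -0.1513, 0.1634]
tcp_rot: [-2.895, -0.408, -0.898]
wrist_force: [-0.7, -0.1, -0.4]
width: -0.001
```

```bash
python3 st.py
python3 - <<'E'
from rig import optics
import cv2,numpy as np
from h import cloud
a=optics.get_image("wrist");cv2.imwrite("pics/w2.png",np.clip(a["color"]*1.5,0,255).astype(np.uint8))
X=cloud(a)
for v in range(0,300,12):print(v,X[v,200].round(3),a["color"][v,200].max())
E
```

```text
15.25 [ 0.5855 -0.1513  0.1634] [-0.549 -0.079  2.205  0.697  0.709  0.272] F [-0.7 -0.1 -0.4]
[[ 0.792  0.277  0.544]
 [ 0.228 -0.961  0.157]
 [ 0.566 -0.001 -0.824]]
0 [ 0.61  -0.124  0.287] 97
12 [ 0.611 -0.123  0.283] 96
24 [ 0.61  -0.123  0.282] 103
36 [ 0.61  -0.121  0.278] 144
48 [ 0.609 -0.121  0.276] 100
60 [ 0.61  -0.12   0.272] 98
72 [ 0.609 -0.119  0.269] 97
84 [ 0.609 -0.118  0.265] 145
96 [ 0.608 -0.117  0.261] 145
108 [ 0.607 -0.116  0.258] 99
120 [ 0.607 -0.114  0.252] 99
132 [ 0.607 -0.112  0.246] 135
144 [ 0.607 -0.111  0.239] 132
156 [ 0.606 -0.109  0.234] 108
168 [ 0.605 -0.107  0.227] 108
180 [ 0.604 -0.105  0.217] 112
192 [ 0.603 -0.102  0.207] 158
204 [ 0.602 -0.098  0.196] 155
216 [ 0.601 -0.095  0.183] 135
228 [ 0.598 -0.094  0.175] 174
240 [ 0.593 -0.094  0.171] 28
252 [ 0.588 -0.097  0.173] 31
264 [ 0.583 -0.099  0.173] 31
276 [ 0.579 -0.097  0.163] 31
288 [ 0.574 -0.098  0.158] 110
```

View pics/w2.png

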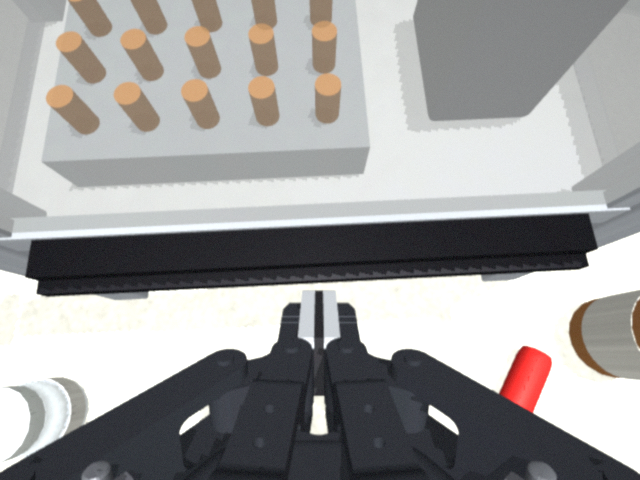

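The wrist view shows the fingertip end at (320,291), just in front of the lip's front edge (row ~285) and not under it, so the tip reaches less far forward than I modelled. I'll measure the tip itself.

Run:
```python
from rig import optics,readout
import numpy as np
from scipy.spatial.transform import Rotation as Ro
from h import cloud
a=optics.get_image("wrist");X=cloud(a);s=readout.get_state();M=Ro.from_rotvec(s["tcp_rot"]).as_matrix()
print("cam in tool",((-a["R"].T@a["t"]-s["eef_pos"])@M*1000).round(0))
for u in(310,329):
  for v in range(262,345,6):
    p=X[v,u];print(u,v,p.round(3),"tool",((p-s["eef_pos"])@M*1000).round(0),"hood",(np.array([(p-[.612,-.142,0])@[.9457,.325,0],(p-[.612,-.142,0])@[-.325,.9457,0],p[2]])*1000).round(0),a["color"][v,u].max())
```

```text
cam in tool [  78.    0. -157.]
310 262 [ 0.597 -0.145  0.174] tool [16. -4. -1.] hood [-15.   2. 174.] 34
310 268 [ 0.596 -0.144  0.164] tool [10. -4.  7.] hood [-16.   3. 164.] 27
310 274 [ 0.594 -0.145  0.164] tool [ 8. -4.  5.] hood [-18.   3. 164.] 35
310 280 [ 0.591 -0.146  0.164] tool [ 6. -4.  4.] hood [-21.   3. 164.] 52
310 286 [ 0.614 -0.135 -0.001] tool [-67.  -7. 154.] hood [ 4.  6. -1.] 172
310 292 [ 0.583 -0.149  0.186] tool [ 11.  -3. -20.] hood [-30.   3. 186.] 145
310 298 [ 0.58 -0.15  0.19] tool [ 11.  -3. -25.] hood [-33.   3. 190.] 146
310 304 [ 0.577 -0.151  0.196] tool [ 12.  -3. -31.] hood [-36.   3. 196.] 147
310 310 [ 0.575 -0.152  0.199] tool [ 11.  -3. -35.] hood [-38.   3. 199.] 144
310 316 [ 0.573 -0.152  0.202] tool [ 11.  -3. -39.] hood [-41.   3. 202.] 147
310 322 [ 0.571 -0.153  0.204] tool [ 11.  -3. -42.] hood [-43.   3. 204.] 147
310 328 [ 0.568 -0.154  0.21 ] tool [ 12.  -3. -48.] hood [-45.   3. 210.] 146
310 334 [ 0.566 -0.154  0.212] tool [ 12.  -2. -51.] hood [-47.   3. 212.] 147
310 340 [ 0.565 -0.155  0.213] tool [ 10.  -2. -52.] hood [-49.
[... 399 characters left out ...]
0.585 -0.156  0.187] tool [ 11.   4. -20.] hood [-30.  -5. 187.] 144
329 298 [ 0.582 -0.157  0.19 ] tool [ 11.   4. -24.] hood [-33.  -4. 190.] 146
329 304 [ 0.579 -0.158  0.196] tool [ 12.   4. -31.] hood [-36.  -4. 196.] 145
329 310 [ 0.577 -0.158  0.198] tool [ 11.   4. -34.] hood [-39.  -4. 198.] 146
329 316 [ 0.574 -0.159  0.201] tool [ 11.   4. -38.] hood [-41.  -4. 201.] 146
329 322 [ 0.572 -0.159  0.206] tool [ 12.   4. -44.] hood [-43.  -3. 206.] 146
329 328 [ 0.57  -0.16   0.208] tool [ 11.   4. -46.] hood [-45.  -3. 208.] 146
329 334 [ 0.568 -0.16   0.211] tool [ 11.   4. -50.] hood [-47.  -3. 211.] 145
329 340 [ 0.566 -0.161  0.212] tool [ 10.   3. -51.] hood [-49.  -3. 212.] 138
```

The pads' end is at tool (±11, –, −19), 33 mm short of the stated fingertip position. That fits with having felt no contact. I replan with the measured tip: back off 20 mm, go down, then in with the corner about 8 mm under the lip. At that depth the gripper's body stays about 12 mm from the window.

Call:
step_arm --series "-16 1 -11 0; -32 1 12 0; -47.5 1 34.5 0; -47.5 1 34.5 0; -47.5 1 34.5 0"

```text
clock: 15.98
eef_pos: [0.5669, -0.1582, 0.1088]
tcp_rot: [-2.895, -0.407, -0.899]
wrist_force: [-0.1, -0.2, 0.4]
width: -0.002
```

```bash
python3 st.py .6008 -.146 .108
```

```text
15.97 [ 0.5669 -0.1582  0.1088] [-0.585 -0.026  2.275  0.809  0.639  0.103] F [-0.1 -0.2  0.4]
[[ 0.792  0.276  0.544]
 [ 0.227 -0.961  0.157]
 [ 0.566 -0.001 -0.824]]
tool mm [29.2 -2.4 21. ] tip corner [ 0.5832 -0.1535  0.1035]
```

Call:
step_arm --series "10 -1 7 0; 20 -2 14 0; 29 -2.4 21 0; 29 -2.4 21 0; 29 -2.4 21 0"

```text
clock: 16.6
eef_pos: [0.6006, -0.1451, 0.1068]
tcp_rot: [-2.894, -0.409, -0.897]
wrist_force: [-0.5, -0.4, 0.8]
width: -0.001
```

```bash
python3 st.py
python3 - <<'E'
from rig import optics
import cv2,numpy as np
a=optics.get_image("wrist");cv2.imwrite("pics/w3.png",np.clip(a["color"]*1.5,0,255).astype(np.uint8))
E
```

```text
16.6 [ 0.6006 -0.1451  0.1068] [-0.52   0.024  2.229  0.803  0.601  0.159] F [-0.5 -0.4  0.8]
[[ 0.793  0.277  0.543]
 [ 0.228 -0.961  0.158]
 [ 0.566 -0.001 -0.825]]
```

View pics/w3.png

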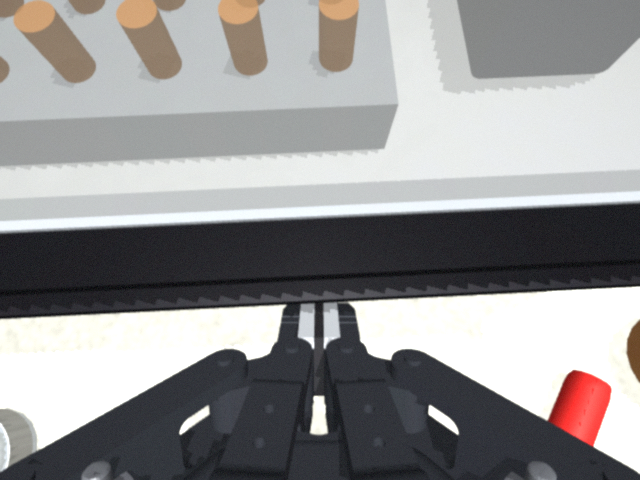

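The lip's front edge (row ~302) now hides the fingertip end (row 291 before), so the tip is beneath it. I rise gently.

Call:
step_arm --series "3 0 -4.1 0; 5.7 0 -8.2 0; 6.8 0 -9.9 0; 7.9 0 -11.5 0; 9.1 0 -13.2 0; 10.2 0 -14.8 0; 11.3 0 -16.5 0"

```text
clock: 17.52
eef_pos: [0.5997, -0.1453, 0.1261]
tcp_rot: [-2.895, -0.408, -0.895]
wrist_force: [-2.0, -1.2, -2.6]
width: -0.0
```

Call:
step_arm --series "1.1 0 -1.6 0; 2.3 0 -3.3 0"

```text
clock: 17.77
eef_pos: [0.5999, -0.1453, 0.1304]
tcp_rot: [-2.895, -0.408, -0.896]
wrist_force: [-3.7, -1.9, -3.2]
width: -0.001
```

```bash
python3 st.py
```

```text
17.77 [ 0.5999 -0.1453  0.1304] [-0.52  -0.013  2.212  0.75   0.639  0.224] F [-3.7 -1.9 -3.2]
[[ 0.793  0.277  0.542]
 [ 0.228 -0.961  0.158]
 [ 0.565 -0.002 -0.825]]
```

Contact at about 5 N, as expected. I push up 40 mm at 32 mm/s.

Call:
step_arm --series "2.3 0 -3.3 0; 4.5 0 -6.6 0; 6.8 0 -9.9 0; 9 0 -13.2 0; 11.3 0 -16.5 0; 13.6 0 -19.8 0; 15.8 0 -23.1 0; 18.1 0 -26.4 0; 20.3 0 -29.7 0; 22.6 0 -33 0"

```text
clock: 19.02
eef_pos: [0.6, -0.1453, 0.171]
tcp_rot: [-2.894, -0.409, -0.896]
wrist_force: [-5.3, -1.5, -3.0]
width: -0.005
```

```bash
cat > m.py <<'E'
from rig import optics,readout
import numpy as np,sys,cv2
from h import cloud
def loc(X):
    o=np.array([.612,-.142,0]);return np.dstack([(X-o)@[.9457,.325,0],(X-o)@[-.325,.9457,0],X[...,2]])*1000
for n in("top","side","wrist"):
    a=optics.get_image(n);L=loc(cloud(a));g=a["color"].max(2)
    if n!="wrist":
        k=(g<40)&(L[...,0]>-25)&(L[...,0]<3)&(abs(L[...,1])<122)&(L[...,2]>150)&(L[...,2]<320)
        print(n,k.sum(),"lip z pct",np.nanpercentile(L[k][:,2],[5,20,50,80,95]).round(1) if k.any() else None)
        cv2.imwrite(f"pics/{n}_{len(sys.argv)}.png",a["color"])
    else:
        u=200
        for v in range(200,300,6):
            if abs(L[v,u,0]+12)<14 and g[v,u]<60:print("w",L[v,u].round(1))
E
python3 st.py; python3 m.py
```

```text
19.02 [ 0.6    -0.1453  0.171 ] [-0.521 -0.067  2.178  0.678  0.706  0.316] F [-5.3 -1.5 -3. ]
[[ 0.793  0.277  0.543]
 [ 0.228 -0.961  0.158]
 [ 0.565 -0.001 -0.825]]
top 986 lip z pct [211.6 216.7 218.8 220.7 222.2]
side 840 lip z pct [210.9 214.7 219.6 221.6 223.3]
w [  0.3  39.5 220.4]
w [ -1.5  39.7 219.5]
w [ -3.7  39.5 219.9]
w [ -5.7  39.5 219.7]
w [ -7.7  39.5 219.3]
w [ -9.7  39.5 219.3]
w [-11.6  39.5 218.9]
w [-13.8  39.1 220.1]
w [-15.3  39.9 217. ]
w [-16.4  41.4 211.7]
```

All cameras agree: lip top at 219.5, so it has risen 47.5 mm. For the pointer at about 246 the lip top must reach about 254, so 34 mm more.

Call:
step_arm --series "2.3 0 -3.3 0; 4.5 0 -6.6 0; 6.8 0 -9.9 0; 9 0 -13.2 0; 11.3 0 -16.5 0; 13.6 0 -19.8 0; 15.8 0 -23.1 0; 17.5 0 -25.6 0; 18.6 0 -27.2 0; 19.2 0 -28 0; 19.2 0 -28 0; 19.2 0 -28 0"

```text
clock: 20.68
eef_pos: [0.6001, -0.1453, 0.2052]
tcp_rot: [-2.894, -0.409, -0.897]
wrist_force: [-6.3, -0.5, -2.7]
width: -0.004
```

```bash
python3 st.py; python3 m.py a
python3 - <<'E'
import cv2,numpy as np
t=cv2.imread("pics/top_2.png")[215:275,315:375];s=cv2.imread("pics/side_2.png")[235:285,290:340]
c=np.hstack([cv2.resize(t,(400,400),interpolation=2),cv2.resize(s,(400,400),interpolation=2)])
cv2.imwrite("pics/crop2.png",np.clip(c*1.8,0,255).astype(np.uint8))
E
```

```text
20.68 [ 0.6001 -0.1453  0.2052] [-0.521 -0.106  2.145  0.629  0.763  0.381] F [-6.3 -0.5 -2.7]
[[ 0.793  0.277  0.543]
 [ 0.228 -0.961  0.158]
 [ 0.565 -0.001 -0.825]]
top 1012 lip z pct [246.8 251.5 253.3 254.9 256.5]
side 891 lip z pct [244.6 248.3 253.4 255.1 256.8]
w [  0.7  40.  252.6]
w [ -1.4  39.9 252.5]
w [ -3.6  39.7 252.9]
w [ -5.6  39.7 252.9]
w [ -8.1  39.  254.7]
w [ -9.9  39.3 253.6]
w [-11.8  39.2 253.6]
w [-13.6  39.5 252.3]
w [-15.3  40.  250.5]
w [-16.3  41.7 244.5]
```

View pics/crop2.png

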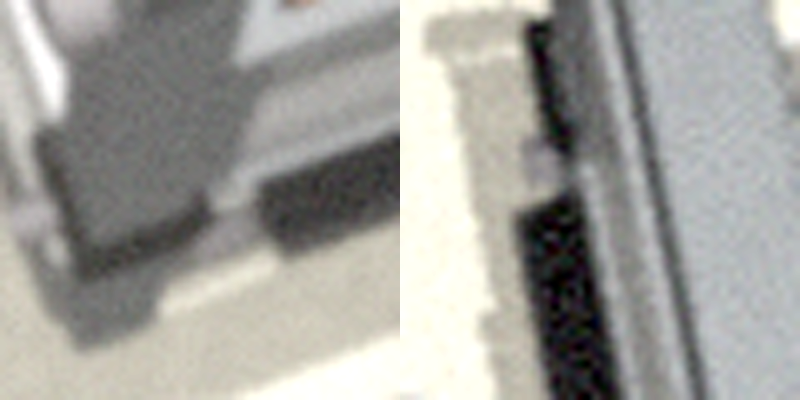

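In the crops, the grey pointer sits beside the lip's left end, at (225,235) in the left crop and (540,150) in the right. The lip edge is at 253.3−8 ≈ 245.3. I'll cross-check the pointer's height against its collar using the first pictures before letting go.

Run:
```python
import numpy as np
from h import cloud
for n in("top","side"):
    a=np.load(n+"0.npz");X=cloud(a);o=np.array([.612,-.142,0]);L=np.dstack([(X-o)@[.9457,.325,0],(X-o)@[-.325,.9457,0],X[...,2]])*1000
    k=(L[...,0]<-1)&(L[...,0]>-20)&(L[...,2]>215)&(L[...,2]<275)
    for lo,hi in((127,134),(134,139),(142,150),(150,158),(158,170),(170,184)):
        q=L[k&(L[...,1]>lo)&(L[...,1]<hi)]
        print(n,lo,hi,len(q),np.percentile(q[:,2],[10,50,90]).round(1) if len(q) else "", np.percentile(q[:,0],[10,50,90]).round(0) if len(q) else "")
```

```text
top 127 134 2 [246.4 248.  249.6] [-11.  -9.  -7.]
top 134 139 14 [245.6 248.2 250.2] [-13.  -9.  -6.]
top 142 150 36 [245.9 252.  257.1] [-14.  -8.  -3.]
top 150 158 19 [243.5 256.4 258.6] [-8. -6. -3.]
top 158 170 32 [245.1 256.7 259.9] [-8. -6. -2.]
top 170 184 40 [244.6 256.8 259.2] [-8. -5. -1.]
side 127 134 6 [246. 252. 253.] [-15. -12.  -9.]
side 134 139 9 [248.8 252.2 254.7] [-14. -12.  -7.]
side 142 150 19 [247.  255.4 258.2] [-15.  -8.  -2.]
side 150 158 14 [254.2 257.4 263.5] [-8. -5. -2.]
side 158 170 16 [253.  258.5 262. ] [-8. -5. -2.]
side 170 184 15 [254.5 257.1 259.9] [-7. -5. -2.]
```

The collar's centre is at 245–246 and the pointer's top surface at 248–252, so the tip is at about 246 and the lip (245.3) is within tolerance. I let go downward, then back away.

Call:
step_arm --series "-1.1 0 1.6 0; -2.8 0 4.1 0; -5.7 0 8.3 0; -8.5 0 12.4 0; -11.3 0 16.5 0; -11.3 0 16.5 0; -28 1 5 0; -44 2 -6 0; -61 3 -17 0; -77 4 -29 0; -94 5 -40 0; -110 6 -51 0"

```text
clock: 22.32
eef_pos: [0.4856, -0.1849, 0.1849]
tcp_rot: [-2.895, -0.407, -0.898]
wrist_force: [1.2, 0.2, -0.2]
width: -0.001
```

Call:
step_arm --series "0 0 0 0; 0 0 0 0; 0 0 0 0"

```text
clock: 22.7
eef_pos: [0.4876, -0.1844, 0.1851]
tcp_rot: [-2.895, -0.408, -0.898]
wrist_force: [0.5, -0.3, 0.5]
width: 0.001
```

```bash
python3 st.py; python3 m.py a b
python3 - <<'E'
from rig import optics
import cv2,numpy as np
a=optics.get_image("wrist")
cv2.imwrite("pics/w4.png",np.clip(a["color"]*1.5,0,255).astype(np.uint8));optics.get_image("top")
for q in("bottle","jar","screwdriver"):print(q,[(np.round(d["rect"]).tolist(),round(d["confidence"],2)) for d in optics.look_for("top",q)[:1]])
E
```

```text
22.7 [ 0.4876 -0.1844  0.1851] [-0.759 -0.244  2.299  0.686  0.88   0.138] F [ 0.5 -0.3  0.5]
[[ 0.792  0.277  0.544]
 [ 0.228 -0.961  0.157]
 [ 0.566 -0.001 -0.824]]
top 918 lip z pct [249.  251.6 253.5 255.1 256.4]
side 863 lip z pct [244.5 248.8 253.4 255.3 256.9]
bottle []
jar [([313.0, 295.0, 26.0, 26.0], 0.6)]
screwdriver [([463.0, 238.0, 20.0, 55.0], 0.71)]
```

View pics/w4.png

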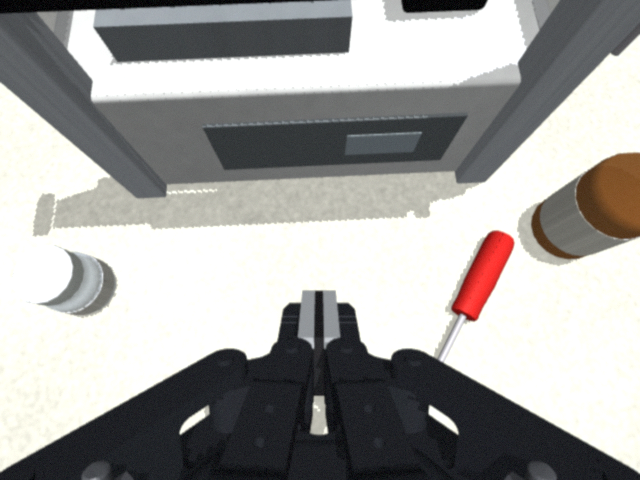

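The view shows the hand clear in free air. The lip stayed up at z≈253.4, and the jar, screwdriver and bottle stand where they were. I hand in.

```bash
python3 -c "
from rig import close_job
print(close_job())"
```

```text
the job is handed in; nothing more can be done
None
```

The window is up and the job is handed in at about 23 s of the 43 s allowed. By my measurements the lip is level with the pointer, but no verdict was reported.

- **Getting under the lip:** Moves only shift the tool and turn it about its own axis. To get the fingertips beneath the lip I tilted the tool about 35°, by pressing against the reach limit in short steps, high up and clear of everything.
- **The push:** The shut fingertips went about 8 mm under the lip and pushed it up about 81 mm at roughly 32 mm/s. Wrist force was 5–7 N at every reading, and nothing was gripped. I then lowered the fingers and drew the hand back about 12 cm.
- **Lip height:** After release the lip edge was at about 245.4 mm in both overhead cameras. I estimate the pointer tip at about 246 mm, good to 2–3 mm, against a tolerance of 8 mm. The window did not move when released.
- **Clear of contact:** The last force reading was at noise level, with the hand in free air.
- **Bystanders:** The jar and screwdriver are where they were in the top view. The detector's screwdriver box came back shorter than at the start, probably because the hand hid part of it. The detector missed the bottle in the last top picture, but the wrist view shows it standing in place.
- **Disagreements:** The wrist camera showed the shut fingertips about 33 mm further back than the description says. My first rise therefore passed in front of the lip without touching it, and I redid the approach with the measured tip. The two cameras also put the pointer's upper surface at slightly different heights, 248 and 252 mm, so I relied on the collar's centre.

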